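# Take the lacquered ball off the finishing stand in its quick-release dish

### The job

The freshly lacquered red ball has to come off the finishing stand in its dish. First slide the flat forked spanner fully home into the slot at the foot of the stand and leave it there, so that the spindle cannot turn; then take the dish by the two flats of its brim, turn it a quarter turn counter-clockwise (seen from above) to free its bayonet, and lift it straight up, level and gently, so that the ball never rolls out to the rim. Finish while still holding the dish level in the gripper, about 8 to 10 cm above its seat, with the ball resting in the middle, and leave everything else on the bench where it is.

Things in the scene. Friction and masses are not known exactly. Their poses are not given: they have to be found in the camera images.
- stand: finishing stand screwed to the bench: blue base 95 x 100 x 17 mm, round steel spindle head (55 mm across, top edge 52 mm above the bench) that spins on a vertical axis. Origin on the bench under the spindle axis, z up, x from the slot's mouth towards the spindle, along the slot. In the slot, round the axis, stands the spindle's 28 mm square
- spindle (a joint): angle of the spindle in the stand, rad, counter-clockwise from above; 0 = its square is in line with the slot. It turns with hardly any friction until the spanner holds it, then it has about 4 degrees of play either way
- spanner: flat steel spanner, 6 mm thick, about 160 g, lying flat on the bench, with an upright dark wooden grip: 46 mm long (x), 14.4 mm thick (y), from 6 to 45 mm above the underside; pinch it across y. Origin on the underside below the middle of the grip; x from grip to fork, z up. Fully home its axes agree with the stand's and its origin is at x = -82, y = 0 mm in the stand's frame (it stops at -81)
- dish: aluminium dished plate, 85 mm across, about 180 g, with two opposite flats on its brim at +y and -y: 61 mm apart, 55 mm wide, 12 to 24 mm above the origin; grip across y. Origin under the centre of its foot (46 mm across), which sits 46 mm above the bench in the head, 6 mm deep with 1 mm clearance; z up. It starts locked with its x along the stand's x (within 3 degrees)
- dish_centre (a point): lowest point of the dished inside, 16 mm above the dish's origin, moving with it. The inside is a shallow cone, 6 degrees steep and 54 mm wide; its brim is 24 mm above the dish's origin
- ball: lacquered red ball, 22 mm in diameter, about 12 g, loose in the dish. This origin is a point on its surface (underneath at the start) that turns with the ball: use ball_center for where it is
- ball_center (a point): centre of the ball, resting 11 mm above dish_centre
- sanding_block: bystander: wooden sanding block 63 x 112 x 29 mm, origin at its underside
- glue_brush: bystander: wooden brush 30 x 130 x 13 mm, origin at its underside
- wax_tin: bystander: green and white round tin, 79 mm across, 34 mm high, origin at its underside
- slot_mouth (a point): middle of the slot's mouth, on the bench, at x = -45 mm in the stand's frame. The slot is 46 mm wide (y -23 to 23), open to the bench below, its roof 9 mm above the bench; flared cheeks reach out to x = -57 mm and open to about 57 mm
- spanner_fork (a point): bottom of the spanner's fork, on the underside, at x = 67 mm in the spanner's frame. The head is 44 mm wide from x = 37 mm on; the fork gap is 30 mm wide and runs from here to the prong tips at x = 97 mm; the shank behind is 14 mm wide
- dish_bar (a point): middle of the underside of the bayonet's cross-bar (36 x 7 x 5 mm, along the dish's x), 12.5 mm below the dish's origin. Turned about 90 degrees counter-clockwise from above relative to the spindle (82, to a stop at about 97) the bar meets a 13 mm slot in the head and lifts out; lifted 19 mm the dish is clear
Mind the look-alikes: they are no part of the job. Leave any orange or pink look-alike of the spanner alone.

How it is judged:
By the outcome, as a careful person would: the job done as asked, in the order asked, and still so for the second after the job is handed in, while the arm keeps its last pose, push and grip.
It also fails if it takes over 67 s, if anything falls off the work surface, if the arm or the gripper's body presses on something with over 40 N, if the wrist force passes 120 N, or if a joint passes its speed limit or range.

### The arm

A 6-joint arm with a two-finger parallel gripper is mounted at the origin on a cart in front of the work surface, level with it; the furniture and walls round the work are solid. World frame = base frame: x ahead of the robot, y to its left, z up, the work surface at z = 0. Lengths are in mm, angles in rad, forces in N, time in s.
With the tool pointing down it reaches from about 350 to 775 mm from the base axis. Payload 7.3 kg.
Tool frame: the origin (TCP) lies at the very end of the fingers, on their centre line; the grasp point (between the pads) lies behind it (bot.grip_point_offset is the z of the grasp point in the tool frame, in mm); z points along the fingers, y is the line along which they close (so a half turn about z gives the same grasp; the last joint's range is limited). The gripper opens to 92 mm and grips with 3 to 60 N. Pads are 19 mm wide; open, the fingers measure 130 mm over their backs; the gripper's body (75 mm by 190 mm) begins 47 mm behind the grasp point.
Start: joints at [-1.457, 0.342, 1.524, -0, 1.275, -0.146], TCP at [134.888, -507.398, 199.841] pointing down, gripper open.
Joint ranges: [-2.53, 2.53], [-0.77, 2.02], [0.04, 2.7], [-1, 4.14], [0.28, 2.66], [-3.11, 3.11]. Speed limits (rad/s): [2.57, 2.57, 3.14, 3.14, 3.14, 3.14].

### API

Orientations are given as [roll, pitch, yaw] about the fixed x, y, z axes, in that order (R = Rz(yaw) Ry(pitch) Rx(roll)).
In Python, from plant import bot gives the robot as it stands. The module is installed in compiled form; this text tells all that it offers.
- The arm moves only by the shell command python3 -m crank 'ROWS'. ROWS is JSON, a list that holds one entry, the list of rows, each a list of 5 numbers: the opening, from 0 (shut) to 1 (fully open), then the shift along the tool's x, y, z in cm, then the turn about the tool's z in degrees. In form: [[[claw, x, y, z, turn], ...]]. A call has exactly 10 rows; each row is the pose to reach, as a shift and turn from the pose commanded when the call began, along the tool's axes at that moment; what a row does not reach only later rows make up. A row lasts 1/10 s, in which the tool goes at most 50 mm and 8.59 degrees, less where a joint would pass 70% of its speed; a pose out of reach is approached as far as the arm can. A call with a gripper value outside its range is refused whole. The fingers move at their own pace and stop on an object; the grip force is fixed at half the most. Time passes only in rows, so rows that repeat a pose let the fingers close, or fill a call up. It gives the time, the measured TCP pose, the force, the opening and the grip force at its end, in the units of the state.
- bot.get_obs(): the state, without advancing time (a new reading comes with each control period).
- bot.capture(name): name is "side" or "top"; returns (picture, depth): 400x640x3 uint8, red, green, blue; 400x640 float32, mm along the optical axis (not along the pixel's ray), 0 where there is no reading.
- bot.calibration(name): a dict with "vertical_fov" (degrees; the focal length in pixels is half the picture's height over the tangent of half this angle, whatever the lens; pixels are square), "cx", "cy" (the principal point, pixels), "rvec" (rotation vector, rad) and "tvec" (3), from world to camera coordinates, as OpenCV has them. Camera axes: x right, y down, z forward; pixel columns grow to the right and rows downward; lengths in mm; the calibration is good to about 2 mm. A picture is of the moment at which its call begins. calibration takes no time and is no camera call.
- bot.close_job(): hands the job in; it is judged then, once.
The state is a dict: "time": time; "joint_positions": joint angles; "dq": joint speeds; "tau": joint torques, N m; "tool_pos": TCP position; "tcp_rot": TCP orientation; "contact_force": force on the tool from outside, world axes, zero at the start; "moment": the same for the moment, N m; "grip_width": finger opening in mm; "finger_force": force on a finger pad.
Only numpy, scipy, OpenCV 4.12 (cv2) and the standard library are available. Lean on these libraries where they do the work, as an engineer would, in place of code of your own. Each camera call takes 0.05 s, during which the arm holds its last target. There are 200 camera calls.

## Working session

There is one attempt and no reset: what is moved stays moved. The work goes in short steps, Python scripts to look and compute and a shell command to move; the robot and the scene stay as the last step left them, time stands still between calls to the robot, and variables do not carry over. Pictures are saved under pics/ and viewed, at most 10 in all, crops included, and the job is handed in when it is done.

```bash
mkdir -p pics
cat > h.py <<'E'
import numpy as np, cv2
from plant import bot
def cal(n):
    c=bot.calibration(n); f=200/np.tan(np.radians(c["vertical_fov"])/2)
    R=cv2.Rodrigues(np.array(c["rvec"],float))[0]; t=np.array(c["tvec"],float).ravel()
    return f,c["cx"],c["cy"],R,t
def ray(n,uv,z):
    f,cx,cy,R,t=cal(n); uv=np.atleast_2d(np.array(uv,float))
    d=np.c_[(uv[:,0]-cx)/f,(uv[:,1]-cy)/f,np.ones(len(uv))]@R
    o=-R.T@t; s=(z-o[2])/d[:,2]; return o+d*s[:,None]
def cloud(n,D):
    f,cx,cy,R,t=cal(n); v,u=np.indices(D.shape)
    p=np.stack([(u-cx)/f*D,(v-cy)/f*D,D],-1)
    return (p-t)@R
def proj(n,P):
    f,cx,cy,R,t=cal(n); p=np.atleast_2d(P)@R.T+t
    return np.c_[p[:,0]/p[:,2]*f+cx,p[:,1]/p[:,2]*f+cy]
E
python3 - <<'E'
from h import *
for n in("top","side"):
    I,D=bot.capture(n); cv2.imwrite(f"pics/{n}0.png",I[...,::-1]); np.savez(f"{n}0.npz",I=I,D=D)
    print(n,bot.calibration(n),D.min(),D.max())
o=bot.get_obs();print(o,bot.grip_point_offset)
E
```

```text
top {'vertical_fov': 51.4333261209993, 'cx': 322.4796720960662, 'cy': 196.0957703932878, 'rvec': array([ 2.20245508, -2.16480846,  0.07846708]), 'tvec': array([ -43.78233271,  546.90096158, 1068.0405813 ])} 0.0 2104.731
side {'vertical_fov': 46.53552469952933, 'cx': 314.5121460483997, 'cy': 205.3447848283867, 'rvec': array([ 0.80611872, -2.51092321,  1.19264906]), 'tvec': array([424.78534435, 276.87968779, 893.15348678])} 0.0 2489.9045
{'time': 0.1, 'joint_positions': array([-1.45701528e+00,  3.42636626e-01,  1.52488904e+00, -1.68429306e-05,
        1.27536792e+00, -1.45976160e-01]), 'dq': array([-0.00154467, -0.00095387, -0.00193337,  0.00142126, -0.00129187,
        0.00083835]), 'tau': array([ 9.60224606e-04, -4.32003200e+01, -2.44694102e+01,  7.17705977e-02,
        5.26014436e-02, -4.18698096e-05]), 'tool_pos': array([ 134.82940327, -507.00479155,  199.23432007]), 'tcp_rot': array([-3.14030321e+00, -1.73295818e-04,  2.59762008e-01]), 'contact_force': array([ 0.02527522,  0.53273256, -0.34854041]), 'moment': array([ 0.04181817, -0.0544817 , -0.01012678]), 'finger_force': 0.0, 'grip_width': 91.8710635324919} -18.8
```

View pics/top0.png

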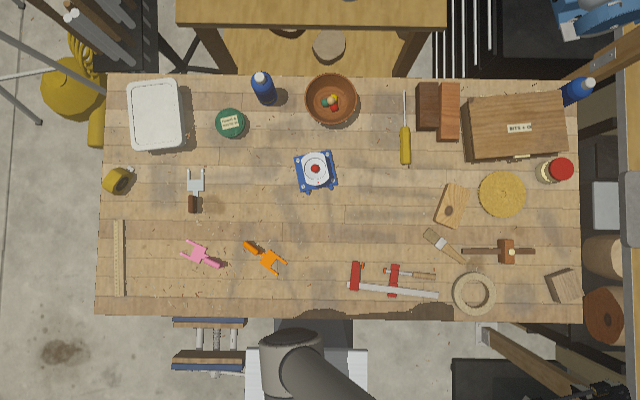

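View pics/side0.png

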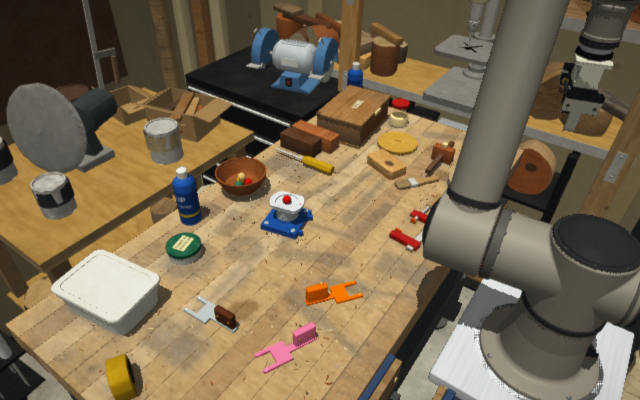

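The top view shows the steel spanner with its grip at about (193,204) and fork at (196,175). The stand is at (316,171) with the red ball at its centre, and the orange and pink look-alikes are at (265,257) and (200,255). Next I'll measure from enlarged crops and the depth.

Run:
```python
from h import *
a=np.load("top0.npz");I,D=a["I"],a["D"];b=np.load("side0.npz");J=b["I"]
c=lambda X,r:cv2.resize(X[r[0]:r[1],r[2]:r[3],::-1],(400,300) ,interpolation=cv2.INTER_CUBIC)
# crops 80x60 at x5
cv2.imwrite("pics/crops.png",np.vstack([np.hstack([c(I,(140,200,276,356)),c(I,(160,220,156,236))]),np.hstack([c(J,(185,245,246,326)),c(J,(285,345,175,255))])]))
P=cloud("top",D);hsv=cv2.cvtColor(I,cv2.COLOR_RGB2HSV)
roi=np.zeros(D.shape,bool);roi[140:205,280:350]=1
blue=(roi&(hsv[...,0]>100)&(hsv[...,0]<125)&(hsv[...,1]>140)).astype(np.uint8)
ys,xs=np.nonzero(blue);print("blue",len(xs),np.median(P[ys,xs,2]),cv2.minAreaRect(ray("top",np.c_[xs,ys],17)[:,:2].astype(np.float32)))
red=roi&((hsv[...,0]<8)|(hsv[...,0]>172))&(hsv[...,1]>150)
ys,xs=np.nonzero(red);print("red",len(xs),xs.mean(),ys.mean(),P[ys,xs,2].max(),ray("top",[xs.mean(),ys.mean()],73))
r2=np.zeros(D.shape,bool);r2[160:220,180:215]=1
gr=r2&(P[...,2]>25)&(P[...,2]<60);ys,xs=np.nonzero(gr);print("grip",len(xs),np.median(P[ys,xs,2]),cv2.minAreaRect(P[ys,xs,:2].astype(np.float32)))
st=r2&(hsv[...,1]<50)&(hsv[...,2]>120);ys,xs=np.nonzero(st);print("steel",len(xs),np.median(P[ys,xs,2]),cv2.minAreaRect(ray("top",np.c_[xs,ys],6)[:,:2].astype(np.float32)))
```

```text
blue 68 16.57685971171896 ((611.0338745117188, -14.287155151367188), (100.62117004394531, 97.0705795288086), 12.850632667541504)
red 45 314.55555555555554 167.93333333333334 84.80265672655476 [[614.06269312 -13.37805353  73.        ]]
grip 137 42.9843312084987 ((518.8599853515625, 302.78997802734375), (43.989131927490234, 14.828631401062012), 1.4817203283309937)
steel 312 5.124660157015529 ((567.4197998046875, 310.0430908203125), (60.83268737792969, 127.4755859375), 75.2159423828125)
```

View pics/crops.png

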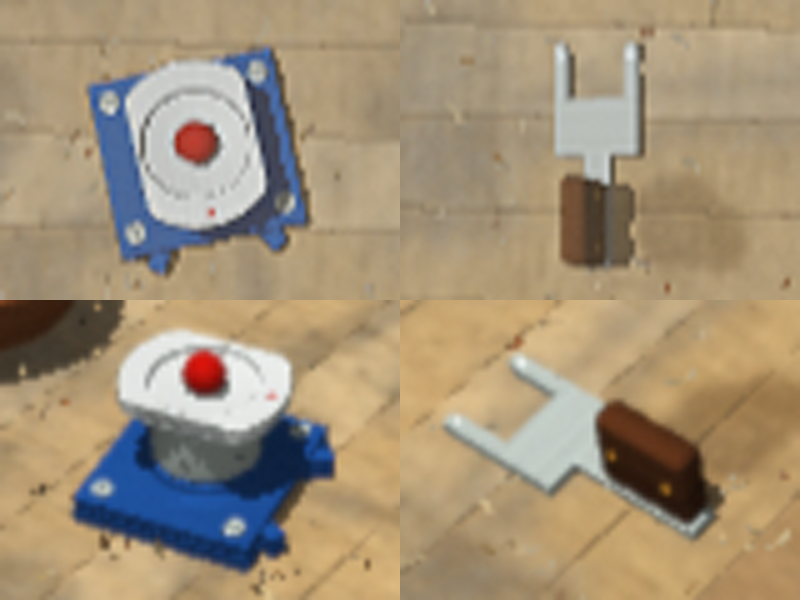

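The crops show both cheeks at the stand's lower edge, so the slot mouth faces the robot and the stand is yawed about +12°. The dish flats are to the left and right. The steel spanner points straight up the image, with prong tips near crop (562,45) and (633,45). I'll refine the measurements now.

```bash
cat >> h.py <<'E'
def rect(n,m,z):
    ys,xs=np.nonzero(m); return cv2.minAreaRect(ray(n,np.c_[xs,ys],z)[:,:2].astype(np.float32)),len(xs)
def step(dst,yaw_deg):
    "shift in cm in tool axes and turn in deg from the measured pose to world TCP dst (mm), tool down"
    from scipy.spatial.transform import Rotation as Ro
    o=bot.get_obs(); r=Ro.from_euler("xyz",o["tcp_rot"]); d=r.inv().apply(np.array(dst)-o["tool_pos"])/10
    return np.round(d,2), round(-(yaw_deg-np.degrees(o["tcp_rot"][2])),2)
E
python3 - <<'E'
from h import *
S=5
def up(n,r):
    I=np.load(n+"0.npz")["I"][r[0]:r[1],r[2]:r[3]]; return cv2.cvtColor(cv2.resize(I,None,fx=S,fy=S,interpolation=cv2.INTER_CUBIC),cv2.COLOR_RGB2HSV)
def R(n,r,m,z):
    cs,_=cv2.findContours(m.astype(np.uint8),cv2.RETR_EXTERNAL,cv2.CHAIN_APPROX_NONE);c=max(cs,key=cv2.contourArea)[:,0,:]
    W=ray(n,(c+.5)/S-.5+[r[2],r[0]],z)[:,:2].astype(np.float32);return W,cv2.minAreaRect(W)
r=(140,200,276,356);h=up("top",r)
W,b=R("top",r,(h[...,0]>95)&(h[...,0]<130)&(h[...,1]>110),17);print("base z17",b)
W,b=R("top",r,(h[...,1]<60)&(h[...,2]>150),70);print("dish brim",b,cv2.fitEllipse(W))
W,b=R("top",r,((h[...,0]<8)|(h[...,0]>172))&(h[...,1]>140),73);print("ball",cv2.minEnclosingCircle(W))
r=(160,220,156,236);h=up("top",r);m=(h[...,1]<60)&(h[...,2]>130)
m[:,:]&=np.arange(m.shape[0])[:,None]<156
W,b=R("top",r,m,6);print("head+fork (44x60)",b)
r=(165,225,156,236)
h=up("top",r);W,b=R("top",r,(h[...,2]<110)&(h[...,1]>110)&((h[...,0]<12)),45);print("grip top",b)
sc=np.array([[110,103],[257,71],[136,232],[284,203]])/5+[276,140]-.4
w=ray("top",sc,17);print("screws",w[:,:2].round(1).tolist(),w.mean(0).round(1), [np.degrees(np.arctan2(*(w[i]-w[j])[1::-1])).round(1) for i,j in((0,2),(1,3))],np.degrees(np.arctan2(*(w[0]-w[1])[1::-1]))-90,np.degrees(np.arctan2(*(w[2]-w[3])[1::-1]))-90)
E
```

```text
base z17 ((603.704345703125, 20.083200454711914), (103.96504974365234, 42.96151351928711), 24.876548767089844)
dish brim ((614.385498046875, -13.393302917480469), (86.60787200927734, 61.61878204345703), 13.433403968811035) ((614.6842651367188, -13.396326065063477), (66.8065414428711, 92.45835876464844), 101.94281768798828)
ball ((613.9194946289062, -13.60917854309082), 10.098464012145996)
head+fork (44x60) ((588.4302368164062, 306.2373352050781), (62.11302185058594, 47.17473220825195), 0.9864023327827454)Traceback (most recent call last):
  File "<stdin>", line 16, in <module>
  File "<stdin>", line 6, in R
ValueError: max() iterable argument is empty
```

Run:
```python
from h import *
a=np.load("top0.npz");I,D=a["I"],a["D"];P=cloud("top",D);h=cv2.cvtColor(I,cv2.COLOR_RGB2HSV)
m=np.zeros(D.shape,bool);m[185:220,180:210]=1
t=m&(P[...,2]>40)&(P[...,2]<50)
print("grip top by depth",rect("top",t,45), "dark",rect("top",m&(h[...,2]<110)&(h[...,1]>110),45))
sc=np.array([[110,103],[257,71],[136,232],[284,203]])/5+[276,140]-.4
w=ray("top",sc,17);print("screws",w[:,:2].round(1).tolist(),w.mean(0).round(1), [np.degrees(np.arctan2(*(w[i]-w[j])[1::-1])).round(1) for i,j in((0,2),(1,3))],np.degrees(np.arctan2(*(w[0]-w[1])[1::-1]))-90,np.degrees(np.arctan2(*(w[2]-w[3])[1::-1]))-90)
tp=ray("top",np.array([[562,45],[633,45],[555,155],[640,155]])/5+[156-80,160]-.4,6);print("tips/head corners",tp[:,:2].round(1).tolist())
b=np.load("side0.npz");J=b["I"];P=cloud("side",b["D"]);m=np.zeros(D.shape,bool);m[290:335,205:240]=1
t=m&(P[...,2]>41)&(P[...,2]<50);print("side: grip top",rect("side",t,45))
hj=cv2.cvtColor(J,cv2.COLOR_RGB2HSV);m=np.zeros(D.shape,bool);m[190:225,270:310]=1
m&=((hj[...,0]<8)|(hj[...,0]>172))&(hj[...,1]>150);ys,xs=np.nonzero(m);print("side ball",len(xs),ray("side",[xs.mean(),ys.mean()],73))
print(step([521,305,150],1))
```

```text
grip top by depth (((519.7200317382812, 301.7632141113281), (40.95407485961914, 15.420013427734375), 0.9879434704780579), 96) dark (((520.3525390625, 296.3328552246094), (41.540889739990234, 17.69422149658203), 5.891306400299072), 31)
screws [[641.8, 33.1], [660.2, -44.4], [573.5, 17.9], [590.2, -59.7]] [616.4 -13.3  17. ] [np.float64(12.5), np.float64(12.4)] 13.384308604110373 12.127860234393097
tips/head corners [[615.9, 325.6], [616.6, 287.7], [557.0, 326.9], [557.8, 281.7]]
side: grip top (((518.5440063476562, 307.11651611328125), (43.119110107421875, 13.904494285583496), 3.601893186569214), 111)
side ball 50 [[612.73385095 -11.74646168  73.        ]]
(array([ 58.18, -68.55,   5.02]), np.float64(13.88))
```

```bash
python3 -m crank '[[[0.6,4,-3,0.5,2],[0.6,8,-6,1,4],[0.6,12,-9.5,1.5,6],[0.6,16,-13,2,8],[0.6,20,-16.5,2.5,10],[0.6,24,-20,3,12],[0.6,28,-23.5,3.5,13.9],[0.6,32,-27,4,13.9],[0.6,36,-30.5,4.5,13.9],[0.6,38,-32,5,13.9]]]'; python3 -c "
from h import *
print(step([520,304.5,100],1))"
```

```text
time: 1.1
tool_pos: [420.7, -98.6, 149.8]
tcp_rot: [3.141, -0.001, 0.017]
contact_force: [1.0, -0.9, 0.3]
grip_width: 55.2
finger_force: 0.0
(array([ 10.62, -40.13,   4.97]), np.float64(-0.01))
```

```bash
python3 -m crank '[[[0.5,1.2,-4.6,0,0],[0.5,2.4,-9.2,0,0],[0.5,3.6,-13.8,0,0],[0.5,4.8,-18.4,0,0],[0.5,6,-23,0,0],[0.5,7.2,-27.6,1,0],[0.5,8.4,-32.2,2,0],[0.5,9.6,-36.8,4,0],[0.5,10.6,-40.1,5,0],[0.5,10.6,-40.1,5,0]]]'
python3 - <<'E'
from h import *
print(step([520,304.5,14],1))
I,D=bot.capture("top");J,_=bot.capture("side")
cv2.imwrite("pics/g1.png",np.hstack([cv2.resize(I[150:230,140:240,::-1],(400,320)),cv2.resize(J[200:360,130:330,::-1],(400,320))]))
E
```

```text
time: 2.1
tool_pos: [518.1, 305.8, 97.0]
tcp_rot: [3.141, 0.003, 0.021]
contact_force: [0.6, -1.3, -0.2]
grip_width: 46.2
finger_force: 0.0
(array([0.22, 0.13, 8.3 ]), np.float64(0.21))
```

View pics/g1.png

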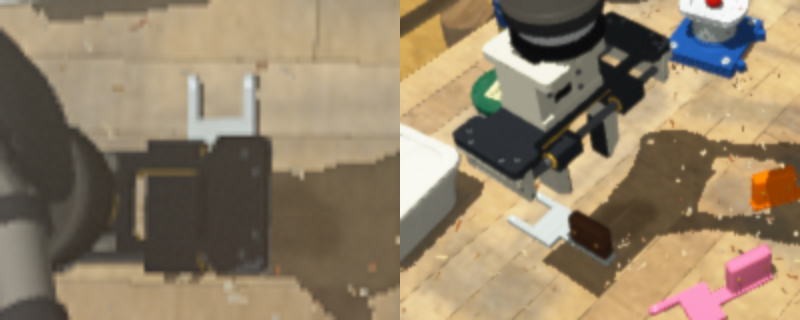

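The gripper hovers over the wooden grip with the fork pointing ahead, and the white box is well clear. Descend and close.

```bash
python3 -m crank '[[[0.5,0,0,3,0],[0.5,0,0,6,0],[0.5,0,0,7.5,0],[0.5,0,0,8.6,0],[0.5,0,0,8.6,0],[0,0,0,8.6,0],[0,0,0,8.6,0],[0,0,0,8.6,0],[0,0,0,8.6,0],[0,0,0,8.6,0]]]'; python3 -c "
from h import *
print(step([520,304.5,14],1))"
```

```text
time: 3.2
tool_pos: [519.3, 302.5, 14.3]
tcp_rot: [-3.141, -0.001, 0.017]
contact_force: [0.6, 1.5, 2.4]
grip_width: 13.9
finger_force: 29.9
(array([ 0.07, -0.2 ,  0.03]), np.float64(-0.01))
```

```bash
python3 -m crank '[[[0,0,0,-2,0],[0,0,0,-4,0],[0,0,1,-6,0],[0,0,4,-7,-1],[0,-0.5,8,-7,-3],[0,-1,12,-7,-5],[0,-2,16,-7,-7],[0,-3,20,-7,-9],[0,-4,24,-7,-10.5],[0,-5,27,-7,-11.6]]]'; python3 -c "
from h import *
print(step([454.2,-49.1,60],12.6))"
```

```text
time: 4.2
tool_pos: [472.9, 29.4, 83.7]
tcp_rot: [3.141, 0.001, 0.22]
contact_force: [0.3, -0.0, -1.8]
grip_width: 13.5
finger_force: 29.9
(array([-3.53,  7.26,  2.37]), np.float64(0.01))
```

```bash
python3 -m crank '[[[0,-0.8,1.5,0,0],[0,-1.8,3.5,0,0],[0,-2.8,5.5,0,0],[0,-3.4,7,1,0],[0,-3.5,7.2,3,0],[0,-3.5,7.2,4.5,0],[0,-3.5,7.2,5.5,0],[0,-3.5,7.2,6,0],[0,-3.5,7.2,6,0],[0,-3.5,7.2,6,0]]]'
python3 - <<'E'
from h import *
o=bot.get_obs();print(o["tool_pos"],o["tcp_rot"])
I,D=bot.capture("top");J,E=bot.capture("side");np.savez("i1.npz",I=I,D=D,J=J,E=E)
cv2.imwrite("pics/i1.png",np.hstack([cv2.resize(I[140:240,270:370,::-1],(400,400),interpolation=cv2.INTER_CUBIC),cv2.resize(J[180:300,220:340,::-1],(400,400),interpolation=cv2.INTER_CUBIC)]))
E
```

```text
time: 5.2
tool_pos: [455.6, -46.4, 24.2]
tcp_rot: [3.141, -0.001, 0.22]
contact_force: [-0.4, -0.2, -1.5]
grip_width: 13.6
finger_force: 29.9
[455.58021683 -46.41942129  24.17621241] [ 3.14118205e+00 -5.68452952e-04  2.19983052e-01]
```

View pics/i1.png

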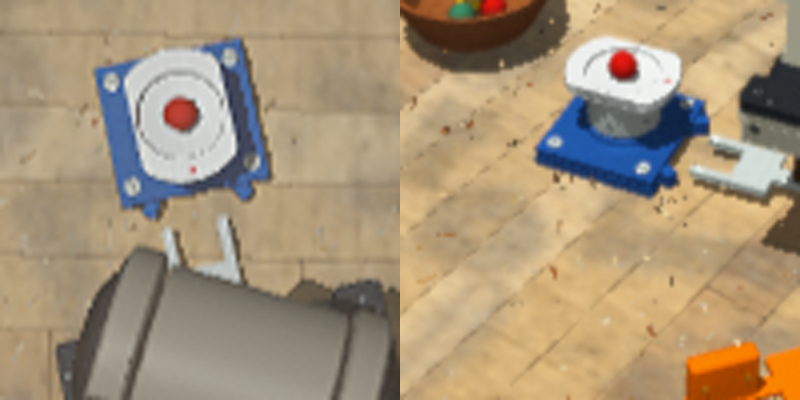

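The fork is just in front of the cheeks: prong tips near crop (168,232) and (221,217), cheeks at (152,212) and (245,193). It looks a few mm too far left (+y), so I'll measure the offset in the stand's frame.

Run:
```python
from h import *
a=np.load("i1.npz");I,D=a["I"],a["D"];S=4;r=(140,240,270,370)
U=cv2.resize(I[r[0]:r[1],r[2]:r[3]],None,fx=S,fy=S,interpolation=cv2.INTER_CUBIC);h=cv2.cvtColor(U,cv2.COLOR_RGB2HSV)
m=(h[...,1]<60)&(h[...,2]>140);m[:212]=0;m[285:]=0;m[:,:150]=0;m[:,250:]=0
y0=np.radians(12.6);ax=np.array([614.2,-13.3]);Rm=np.array([[np.cos(y0),np.sin(y0)],[-np.sin(y0),np.cos(y0)]])
def st(p,z): return (ray("top",np.array(p)/S+[r[2],r[0]]-.375,z)[:,:2]-ax)@Rm.T
ys,xs=np.nonzero(m);w=st(np.c_[xs,ys],16)
print(len(xs),"x max",w[:,0].max())
for x in range(-105,-64,4):
    s=w[abs(w[:,0]-x)<2,1]; 
    if len(s)>5:
        L,Rr=s[s>s.mean()],s[s<=s.mean()];print(x,s.min().round(1),Rr.max().round(1),L.min().round(1),s.max().round(1),"mid",((s.min()+s.max())/2).round(1),((Rr.max()+L.min())/2).round(1))
mb=(h[...,0]>95)&(h[...,0]<130)&(h[...,1]>110);ys,xs=np.nonzero(mb);w=st(np.c_[xs,ys],17)
for x in (-54,-50,-42,-36,40,44):
    s=w[abs(w[:,0]-x)<2,1];print("base",x,s.min(),s.max(),(s.min()+s.max())/2)
sc=np.array([[112,81],[230,59],[132,187],[252,162]]);print(st(sc,17).round(1))
```

```text
1759 x max -56.37190260099402
-105 -17.4 -12.4 -12.3 -5.5 mid -11.4 -12.3
-101 -17.7 -8.7 -8.6 3.8 mid -7.0 -8.6
-97 -17.8 -4.7 -4.6 11.0 mid -3.4 -4.6
-93 -17.2 -4.2 -4.1 26.3 mid 4.5 -4.2
-89 -17.3 -9.4 19.3 26.8 mid 4.8 5.0
-85 -17.3 -8.8 19.2 26.4 mid 4.5 5.2
-81 -17.1 -8.7 19.7 27.8 mid 5.4 5.5
-77 -17.1 -9.2 19.8 27.6 mid 5.3 5.3
-73 -17.0 -8.0 19.6 27.5 mid 5.3 5.8
-69 -16.9 -8.2 20.0 28.4 mid 5.7 5.9
-65 -18.1 -9.0 19.9 27.8 mid 4.9 5.4
base -54 -35.40409244727716 34.997217197577825 -0.20343762484966632
base -50 -35.94031807938747 35.248535970117366 -0.3458910546350502
base -42 -49.049499891984844 48.623756336315616 -0.2128717778346143
base -36 -49.48282668926963 48.22538774368481 -0.6287194727924081
base 40 -49.23441570381346 48.970477183066905 -0.13196926037327827
base 44 -48.61508457338483 48.18456966529099 -0.21525745404692032
[[ 37.9  39. ]
 [ 36.6 -40.4]
 [-33.8  40. ]
 [-33.5 -40.7]]
```

```bash
python3 -m crank '[[[0,0,0.3,0.4,0.4],[0,0,0.5,0.7,0.8],[0,0,0.5,0.8,0.8],[0,0,0.5,0.8,0.8],[0,0.4,0.5,0.8,0.8],[0,0.9,0.5,0.8,0.8],[0,1.4,0.5,0.8,0.8],[0,1.9,0.5,0.8,0.8],[0,2.4,0.5,0.8,0.8],[0,2.4,0.5,0.8,0.8]]]'
python3 - <<'E'
from h import *
o=bot.get_obs();print(o["tool_pos"],o["contact_force"])
I,D=bot.capture("top");J,E=bot.capture("side");np.savez("i2.npz",I=I,D=D,J=J,E=E)
cv2.imwrite("pics/i2.png",np.hstack([cv2.resize(I[140:240,270:370,::-1],(400,400),interpolation=cv2.INTER_CUBIC),cv2.resize(J[180:300,220:340,::-1],(400,400),interpolation=cv2.INTER_CUBIC)]))
E
```

```text
time: 6.3
tool_pos: [480.6, -46.0, 15.8]
tcp_rot: [3.141, -0.001, 0.206]
contact_force: [-0.1, 0.4, -1.4]
grip_width: 13.4
finger_force: 29.9
[480.60345231 -46.02831003  15.83409198] [-0.13542487  0.44294222 -1.40114802]
```

View pics/i2.png

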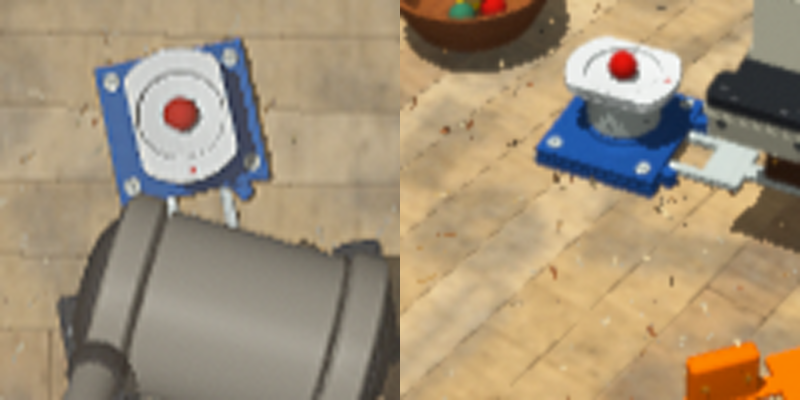

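The prongs (crop (172,205) and (230,205)) are entering centred between the cheeks, with no contact force. Slide in.

```bash
python3 -m crank '[[[0,0.5,0,0,0],[0,1,0,0,0],[0,1.5,0,0,0],[0,2,-0.02,0,0],[0,2.5,-0.03,0,0],[0,3,-0.04,0,0],[0,3.4,-0.05,0,0],[0,3.8,-0.05,0,0],[0,4.2,-0.05,0,0],[0,4.2,-0.05,0,0]]]'
```

```text
time: 7.4
tool_pos: [521.3, -37.0, 15.8]
tcp_rot: [3.141, -0.001, 0.206]
contact_force: [0.7, -0.5, -1.4]
grip_width: 14.3
finger_force: 29.9
```

```bash
python3 -m crank '[[[0,0.3,0,0,0],[0,0.6,0,0,0],[0,0.9,0,0,0],[0,1.1,0,0,0],[0,1.2,0,0,0],[0,1.3,0,0,0],[0,1.4,0,0,0],[0,1.5,0,0,0],[0,1.5,0,0,0],[0,1.5,0,0,0]]]'
```

```text
time: 8.4
tool_pos: [534.2, -34.0, 15.6]
tcp_rot: [-3.141, 0.002, 0.206]
contact_force: [-5.0, -0.2, 0.3]
grip_width: 13.4
finger_force: 30.0
```

```bash
python3 -m crank '[[[0,0.1,0,0,0],[0,0.2,0,0,0],[0,0.3,0,0,0],[0,0.3,0,0,0],[0,0.3,0,0,0],[0,0.3,0,0,0],[0,0.3,0,0,0],[0,0.3,0,0,0],[0,0.3,0,0,0],[0,0.3,0,0,0]]]'; python3 -c "
from h import *
o=bot.get_obs();print(o['contact_force'],o['moment'],o['tool_pos'])"
```

```text
time: 9.4
tool_pos: [534.3, -33.6, 15.2]
tcp_rot: [-3.14, 0.008, 0.206]
contact_force: [-13.2, -3.3, 5.0]
grip_width: 13.6
finger_force: 30.0
[-13.20924154  -3.298264     4.95335599] [-0.5595179   2.27025262  0.06138187] [534.26855455 -33.55886961  15.22255365]
```

```bash
python3 -m crank '[[[0,-0.2,0,0,0],[0,-0.2,0,0.05,0],[0,-0.2,0,0.1,0],[0,-0.2,0,0.1,0],[0.4,-0.2,0,0.1,0],[0.4,-0.2,0,0.1,0],[0.4,-0.2,0,0.1,0],[0.4,-0.2,0,0.1,0],[0.4,-0.2,0,0.1,0],[0.4,-0.2,0,0.1,0]]]'; python3 -m crank '[[[0.4,-0.2,0,-1,0],[0.4,-0.2,0,-2.5,0],[0.4,-0.3,0,-5,0],[0.4,-0.5,0,-8,0],[0.4,-1,0,-11,0],[0.8,-3,0,-13,0],[1,-6,0,-13,0],[1,-9,0,-13,0],[1,-12,0,-13,0],[1,-14,0,-13,0]]]'
python3 - <<'E'
from h import *
I,D=bot.capture("top");J,E=bot.capture("side");np.savez("i3.npz",I=I,D=D,J=J,E=E)
cv2.imwrite("pics/i3.png",np.hstack([cv2.resize(I[140:240,270:370,::-1],(400,400),interpolation=cv2.INTER_CUBIC),cv2.resize(J[180:300,220:340,::-1],(400,400),interpolation=cv2.INTER_CUBIC)]))
E
```

```text
time: 10.4
tool_pos: [536.6, -33.8, 14.8]
tcp_rot: [3.141, -0.0, 0.206]
contact_force: [-0.6, -0.2, -0.4]
grip_width: 36.5
finger_force: 0.0
time: 11.4
tool_pos: [397.4, -62.4, 145.4]
tcp_rot: [3.141, -0.0, 0.206]
contact_force: [0.0, -0.8, 0.5]
grip_width: 71.8
finger_force: 0.0
```

View pics/i3.png

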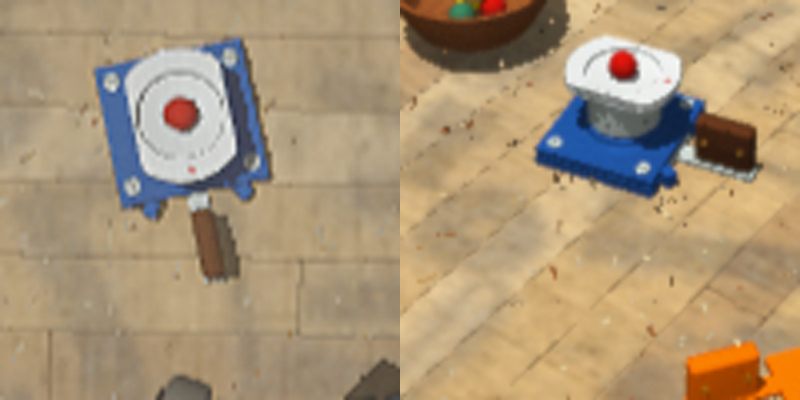

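The spanner is in the slot with its grip lying along the slot axis, and the ball is still centred. I'll check its depth and the offset between camera and robot frames.

Run:
```python
from h import *
a=np.load("i3.npz");S=4
y0=np.radians(12.6);ax=np.array([614.2,-13.3]);Rm=np.array([[np.cos(y0),np.sin(y0)],[-np.sin(y0),np.cos(y0)]])
st=lambda w:(np.atleast_2d(w)[:,:2]-ax)@Rm.T
I,D=a["I"],a["D"];P=cloud("top",D);m=np.zeros(D.shape,bool);m[188:212,310:335]=1
t=m&(P[...,2]>40)&(P[...,2]<50);g,n=rect("top",t,45);print("grip",g,n,"stand frame",st(g[0]))
P2=cloud("side",a["E"]);m=np.zeros(D.shape,bool);m[205:240,300:335]=1
t=m&(P2[...,2]>41)&(P2[...,2]<50);g,n=rect("side",t,45);print("grip side",g,n,st(g[0]))
r=(140,200,276,356)
U=cv2.cvtColor(cv2.resize(I[r[0]:r[1],r[2]:r[3]],None,fx=5,fy=5,interpolation=cv2.INTER_CUBIC),cv2.COLOR_RGB2HSV)
m=((U[...,1]<60)&(U[...,2]>150)).astype(np.uint8)
c=max(cv2.findContours(m,0,1)[0],key=cv2.contourArea)[:,0,:];W=ray("top",c/5+[r[2],r[0]]-.4,70)[:,:2].astype(np.float32)
print("dish",cv2.minAreaRect(W))
h=cv2.cvtColor(a["J"],cv2.COLOR_RGB2HSV);m=np.zeros(D.shape,bool);m[185:225,265:315]=1
print("tcp in stand frame at home",st([534.3,-33.6]))
b=np.array([613.9,-13.6,73]);print(proj("side",b))
print(step([614.5,-15.7,150],13))
```

```text
grip ((534.197265625, -32.12890625), (44.720863342285156, 14.042215347290039), 12.26021671295166) 95 stand frame [[-82.18340812  -0.92338942]]
grip side ((532.127197265625, -27.79437828063965), (41.223751068115234, 14.133814811706543), 13.91525650024414) 57 [[-83.25807455   3.7583205 ]]
dish ((614.5535278320312, -13.424732208251953), (86.73127746582031, 61.99451446533203), 12.16915512084961)
tcp in stand frame at home [[-82.40405708  -2.38146528]]
[[286.47048455 198.43554834]]
(array([22.22, -0.16, -0.46]), np.float64(-1.28))
```

The spanner is home (x ≈ -82, yaw ≈ 12.3°). The robot-frame axis comes out at about (614.6,-15.3), with the dish at yaw 12.4°. Move above the dish.

```bash
python3 -m crank '[[[1,3,0,0,0],[1,7,0,0,-0.2],[1,11,0,0,-0.4],[1,15,0,0,-0.6],[1,18.5,-0.1,0,-0.6],[1,21,-0.2,0,-0.6],[1,22.2,-0.2,0,-0.6],[1,22.2,-0.2,1,-0.6],[1,22.2,-0.2,2,-0.6],[1,22.2,-0.2,2,-0.6]]]'; python3 -c "
from h import *
print(step([614.6,-15.3,46],12.4))"
```

```text
time: 12.5
tool_pos: [614.4, -15.0, 122.6]
tcp_rot: [-3.14, 0.004, 0.216]
contact_force: [-0.9, 0.8, -1.4]
grip_width: 91.8
finger_force: 0.0
(array([0.05, 0.05, 7.66]), np.float64(-0.03))
```

```bash
python3 -m crank '[[[1,0,0,2,0],[1,0.05,0.03,4,0],[1,0.05,0.03,6,0],[1,0.05,0.03,7,0],[1,0.05,0.03,7.6,0],[0.9,0.05,0.03,7.6,0],[0.82,0.05,0.03,7.6,0],[0.76,0.05,0.03,7.6,0],[0.72,0.05,0.03,7.6,0],[0.7,0.05,0.03,7.6,0]]]';  python3 -c "
from h import *
print(step([614.6,-15.3,46],12.4))"; python3 -m crank '[[[0.69,0,0,0,0],[0.68,0,0,0,0],[0.67,0,0,0,0],[0.66,0,0,0,0],[0.65,0,0,0,0],[0.64,0,0,0,0],[0.62,0,0,0,0],[0.6,0,0,0,0],[0.5,0,0,0,0],[0.4,0,0,0,0]]]'
python3 - <<'E'
from h import *
print(bot.get_obs()["contact_force"],bot.get_obs()["moment"])
J,E=bot.capture("side")
cv2.imwrite("pics/d1.png",cv2.resize(J[130:280,210:370,::-1],(640,600),interpolation=cv2.INTER_CUBIC))
E
```

```text
time: 13.5
tool_pos: [617.1, -15.3, 49.3]
tcp_rot: [3.141, -0.001, 0.216]
contact_force: [0.1, 0.3, -0.6]
grip_width: 64.8
finger_force: 0.0
(array([-0.24, -0.05,  0.33]), np.float64(-0.01))
time: 14.5
tool_pos: [616.8, -15.3, 48.8]
tcp_rot: [3.141, 0.0, 0.216]
contact_force: [-0.5, -0.2, -1.0]
grip_width: 43.4
finger_force: 0.0
[-0.51779581 -0.16250278 -0.98599264] [0.04474962 0.02766689 0.0118947 ]
```

View pics/d1.png

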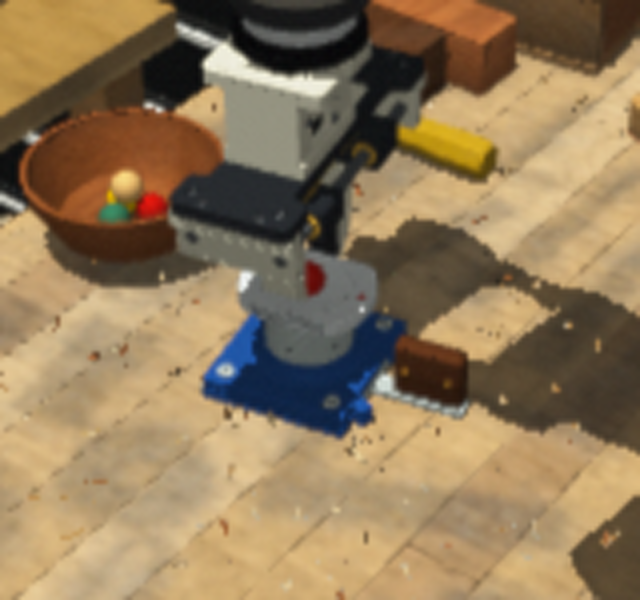

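The side view shows the finger tips at about brim height near (300,295), and the fingers closed to 43 mm without any force. Something is off, so before moving I'll check where the finger tips should project.

Run:
```python
from h import *
o=bot.get_obs();print(o["grip_width"],o["finger_force"],o["tool_pos"],o["tcp_rot"],o["joint_positions"].round(3))
y=o["tcp_rot"][2];d=np.array([-np.sin(y),np.cos(y),0])
c=lambda p:((proj("side",p)-[210,130])*4).round(0)
for s in(1,-1):
    for w in (21.7,31,46): print(s,w,c(o["tool_pos"]+s*w*d),c(o["tool_pos"]+s*w*d+[0,0,47]))
print("dish c",c([614.6,-14,62]),"rim z70",c([614.6,-14,70]+31*d),c([614.6,-14,70]-31*d),"ball",c([614.6,-14,73]))
J,E=bot.capture("side");P=cloud("side",E)
h=cv2.cvtColor(J,cv2.COLOR_RGB2HSV);m=np.zeros(E.shape,bool);m[185:215,270:300]=1
m&=((h[...,0]<8)|(h[...,0]>172))&(h[...,1]>130);ys,xs=np.nonzero(m);print("ball px",xs.min(),xs.max(),ys.min(),ys.max(),P[ys,xs].mean(0))
# finger: points around crop (290..305, 255..295)
for cx,cy in((285,260),(300,270),(300,290),(290,295),(300,305),(330,220),(325,245),(330,265),(350,290),(260,290)):
    u,v=210+cx//4,130+cy//4;print((cx,cy),P[v,u].round(0),J[v,u])
```

```text
39.732893066652565 0.0 [616.81789222 -15.29884801  48.80905957] [ 3.14149058e+00 -1.21461843e-05  2.16161953e-01] [-0.149  0.653  1.445 -0.     1.044  1.206]
1 21.7 [[289. 322.]] [[287. 261.]]
1 31 [[283. 331.]] [[280. 270.]]
1 46 [[271. 346.]] [[269. 285.]]
-1 21.7 [[320. 281.]] [[318. 221.]]
-1 31 [[326. 273.]] [[325. 212.]]
-1 46 [[336. 259.]] [[335. 199.]]
dish c [[306. 287.]] rim z70 [[283. 307.]] [[327. 248.]] ball [[305. 273.]]
ball px 287 290 196 203 [606.70685532 -11.48893606  75.30573869]
(285, 260) [567.  63. 154.] [80 80 71]
(300, 270) [562.  55. 146.] [95 91 80]
(300, 290) [598.  12.  87.] [98 96 84]
(290, 295) [600.  21.  88.] [103 104  93]
(300, 305) [610.  -2.  59.] [101 104 102]
(330, 220) [570.  20. 153.] [18 18 19]
(325, 245) [615. -33.  83.] [16 15 16]
(330, 265) [619. -42.  60.] [112 115 114]
(350, 290) [592. -26.  64.] [110 112 110]
(260, 290) [633.   7.  66.] [97 99 97]
```

Run:
```python
from h import *
J,E=bot.capture("side");P=cloud("side",E)
o=bot.get_obs();print(o["grip_width"],o["finger_force"])
for u in (278,281,284,286,288,291,293):
    print("col",u);print([(v,*P[v,u].round(0).astype(int).tolist()) for v in range(180,214,2)])
```

```text
37.22006058958148 0.0
col 278
[(180, 582, 53, 181), (182, 577, 58, 182), (184, 571, 66, 183), (186, 567, 71, 183), (188, 567, 71, 178), (190, 569, 70, 171), (192, 569, 69, 165), (194, 572, 67, 157), (196, 574, 65, 149), (198, 574, 64, 143), (200, 612, 21, 92), (202, 615, 17, 82), (204, 627, 4, 61), (206, 619, 13, 65), (208, 615, 19, 64), (210, 616, 18, 57), (212, 620, 14, 46)]
col 281
[(180, 577, 49, 181), (182, 571, 56, 183), (184, 568, 60, 182), (186, 563, 66, 182), (188, 560, 71, 181), (190, 562, 68, 173), (192, 561, 69, 168), (194, 567, 63, 157), (196, 565, 65, 153), (198, 565, 65, 148), (200, 566, 64, 141), (202, 604, 19, 88), (204, 620, 1, 62), (206, 616, 6, 62), (208, 607, 17, 67), (210, 607, 17, 61), (212, 612, 11, 48)]
col 284
[(180, 572, 44, 181), (182, 567, 51, 181), (184, 562, 57, 182), (186, 562, 57, 177), (188, 560, 60, 174), (190, 562, 58, 166), (192, 560, 61, 164), (194, 561, 60, 158), (196, 561, 59, 151), (198, 562, 59, 146), (200, 560, 62, 143), (202, 597, 17, 90), (204, 616, -6, 60), (206, 612, 0, 59), (208, 602, 11, 66), (210, 599, 15, 63), (212, 600, 14, 56)]
col
[... 724 characters left out ...]
 15, 161), (182, 571, 22, 163), (184, 569, 24, 159), (186, 570, 23, 153), (188, 569, 25, 149), (190, 613, -31, 88), (192, 616, -35, 78), (194, 621, -40, 67), (196, 621, -40, 61), (198, 616, -34, 61), (200, 611, -27, 61), (202, 606, -22, 60), (204, 603, -17, 59), (206, 596, -8, 61), (208, 588, 3, 67), (210, 584, 7, 66), (212, 582, 10, 62)]
col 293
[(180, 572, 13, 162), (182, 571, 15, 158), (184, 570, 16, 154), (186, 569, 17, 149), (188, 610, -35, 94), (190, 610, -35, 87), (192, 612, -37, 79), (194, 610, -34, 75), (196, 615, -41, 63), (198, 612, -36, 61), (200, 606, -29, 62), (202, 601, -23, 62), (204, 596, -16, 63), (206, 592, -11, 62), (208, 583, 1, 68), (210, 578, 8, 69), (212, 577, 9, 64)]
```

Run:
```python
from h import *
for f in("i1","i2"):
    a=np.load(f+".npz");P=cloud("side",a["E"]);J=a["J"]
    for u in (322,326,330):
        print(f,u,[(v,*P[v,u].round(0).astype(int).tolist()) for v in range(198,242,3)])
o=bot.get_obs();print(o["grip_width"],o["tool_pos"],o["tau"].round(1),o["joint_positions"])
```

```text
i1 322 [(198, 599, -146, -4), (201, 592, -136, -4), (204, 584, -124, -3), (207, 471, 47, 157), (210, 466, 53, 155), (213, 467, 51, 145), (216, 470, 47, 132), (219, 470, 46, 123), (222, 542, -64, -2), (225, 527, -41, 13), (228, 520, -31, 14), (231, 515, -23, 13), (234, 509, -15, 12), (237, 506, -10, 8), (240, 505, -10, -2)]
i1 326 [(198, 590, -153, -4), (201, 583, -142, -4), (204, 469, 35, 158), (207, 464, 42, 157), (210, 459, 49, 155), (213, 457, 52, 151), (216, 458, 50, 140), (219, 462, 42, 124), (222, 461, 44, 118), (225, 519, -47, 13), (228, 513, -38, 13), (231, 506, -28, 14), (234, 498, -16, 17), (237, 496, -13, 12), (240, 499, -18, -4)]
i1 330 [(198, 581, -159, -4), (201, 572, -145, -1), (204, 463, 28, 156), (207, 457, 38, 157), (210, 452, 44, 156), (213, 447, 52, 156), (216, 448, 49, 145), (219, 452, 43, 131), (222, 452, 43, 122), (225, 510, -52, 14), (228, 503, -41, 16), (231, 498, -33, 15), (234, 492, -25, 14), (237, 491, -23, 6), (240, 491, -24, -4)]
i2 322 [(198, 507, -8, 128), (201, 487, 23, 149), (204, 481, 31, 149), (207, 475, 40, 150), (210, 471, 45, 147), (213, 468, 51
[... 327 characters left out ...]
216, 461, 45, 136), (219, 464, 40, 122), (222, 462, 42, 116), (225, 524, -55, 5), (228, 520, -50, 0), (231, 514, -40, 1), (234, 507, -30, 2), (237, 505, -28, -6), (240, 498, -16, -2)]
i2 330 [(198, 479, 3, 149), (201, 474, 11, 148), (204, 466, 23, 151), (207, 462, 29, 149), (210, 456, 38, 150), (213, 450, 47, 150), (216, 451, 44, 140), (219, 452, 43, 130), (222, 456, 36, 115), (225, 455, 38, 108), (228, 499, -34, 23), (231, 498, -33, 15), (234, 499, -35, 2), (237, 496, -31, -2), (240, 492, -25, -6)]
37.22006058958148 [616.80920003 -15.30288603  48.80547436] [ -0.  -55.2 -21.4   0.1  -0.1   0. ] [-1.48895680e-01  6.53041380e-01  1.44491797e+00 -1.08386593e-04
  1.04359326e+00  1.20584011e+00]
```

Run:
```python
from h import *
for z in (97,110,125,140):
    print(z,proj("side",[[518.5,305.5+28,z],[518.5,305.5-28,z]]).round(0).tolist())
print("observed finger ends about (208,295) and (231,278)")
J,E=bot.capture("side");P=cloud("side",E);o=bot.get_obs();print(o["time"],o["grip_width"])
cv2.imwrite("pics/d2.png",cv2.resize(J[170:230,255:335,::-1],(800,600),interpolation=cv2.INTER_CUBIC))
```

```text
97 [[210.0, 303.0], [232.0, 284.0]]
110 [[209.0, 299.0], [231.0, 280.0]]
125 [[208.0, 293.0], [230.0, 274.0]]
140 [[207.0, 288.0], [229.0, 269.0]]
observed finger ends about (208,295) and (231,278)
14.7 37.26769057791534
```

View pics/d2.png

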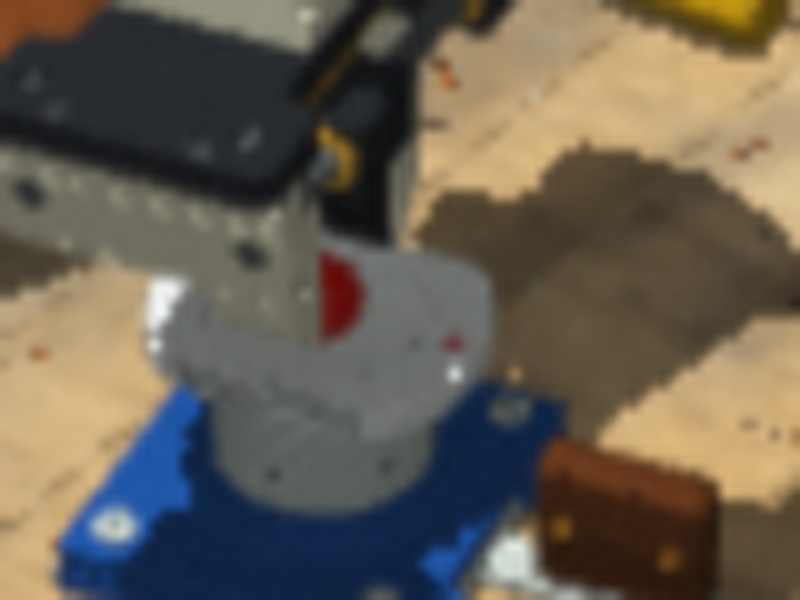

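The zoom shows the finger ends hanging over the dish at z ≈ 78, beside the ball, about 29 mm higher than reported. I'll go by vision: open again first, then come down the missing height.

```bash
python3 -m crank '[[[1,0,0,-0.3,0],[1,0,0,-0.3,0],[1,0,0,-0.3,0],[1,0,0,-0.3,0],[1,0,0,-0.3,0],[1,0,0,-0.3,0],[1,0,0,-0.3,0],[1,-0.2,0,-0.3,0],[1,-0.2,0,-0.3,0],[1,-0.2,0,-0.3,0]]]'
python3 - <<'E'
from h import *
print(step([614.5,-15,20],12.4))
J,E=bot.capture("side");P=cloud("side",E);o=bot.get_obs();print(o["grip_width"],o["tool_pos"])
h=cv2.cvtColor(J,cv2.COLOR_RGB2HSV);m=np.zeros(E.shape,bool);m[180:215,270:305]=1
m&=((h[...,0]<8)|(h[...,0]>172))&(h[...,1]>130);ys,xs=np.nonzero(m);print("ball",len(xs),xs.mean(),ys.mean())
for u in (270,274,278,282,286): print(u,[(v,*P[v,u].round(0).astype(int).tolist()) for v in range(196,216,2)])
E
```

```text
time: 15.7
tool_pos: [614.8, -15.7, 51.8]
tcp_rot: [3.142, 0.0, 0.216]
contact_force: [-0.5, -0.9, -0.2]
grip_width: 91.8
finger_force: 0.0
(array([-0.01, -0.08,  3.18]), np.float64(-0.02))
92.11232897536306 [614.86240165 -15.74247007  51.82896098]
ball 44 286.97727272727275 199.63636363636363
270 [(196, 593, 69, 143), (198, 652, 3, 67), (200, 645, 11, 70), (202, 640, 17, 70), (204, 637, 22, 68), (206, 637, 22, 61), (208, 682, -28, 0), (210, 679, -24, -3), (212, 661, -4, 13), (214, 655, 3, 14)]
274 [(196, 582, 68, 147), (198, 599, 49, 121), (200, 601, 48, 114), (202, 600, 48, 109), (204, 602, 47, 101), (206, 601, 48, 96), (208, 611, 38, 79), (210, 658, -17, 12), (212, 649, -6, 17), (214, 647, -3, 14)]
278 [(196, 574, 64, 148), (198, 572, 67, 146), (200, 590, 46, 118), (202, 591, 45, 111), (204, 591, 46, 106), (206, 592, 45, 99), (208, 594, 43, 91), (210, 615, 19, 58), (212, 620, 14, 46), (214, 620, 13, 39)]
282 [(196, 564, 63, 153), (198, 565, 62, 146), (200, 593, 29, 106), (202, 594, 28, 98), (204, 591, 31, 96), (206, 593, 29, 88), (208, 593, 29, 82), (210, 592, 31, 78), (212, 610, 9, 47), (214, 608, 12, 44)]
286 [(196, 562, 52, 146), (198, 612, -9, 78), (200, 609, -6, 76), (202, 607, -3, 72), (204, 612, -9, 59), (206, 608, -3, 59), (208, 597, 11, 68), (210, 595, 13, 64), (212, 592, 17, 62), (214, 599, 9, 46)]
```

```bash
python3 -m crank '[[[1,0,-0.04,0.5,0],[1,0,-0.07,1.1,0],[1,0,-0.07,1.7,0],[1,0,-0.07,2.3,0],[1,0,-0.07,2.7,0],[1,0,-0.07,2.9,0],[0.9,0,-0.07,2.9,0],[0.85,0,-0.07,2.9,0],[0.8,0,-0.07,2.9,0],[0.76,0,-0.07,2.9,0]]]';python3 -m crank '[[[0.74,0,0,0,0],[0.72,0,0,0,0],[0.71,0,0,0,0],[0.7,0,0,0,0],[0.69,0,0,0,0],[0.68,0,0,0,0],[0.67,0,0,0,0],[0.66,0,0,0,0],[0.65,0,0,0,0],[0.64,0,0,0,0]]]'; python3 -m crank '[[[0.63,0,0,0,0],[0.62,0,0,0,0],[0.61,0,0,0,0],[0.6,0,0,0,0],[0.6,0,0,0,0],[0.6,0,0,0,0],[0.6,0,0,0,0],[0.6,0,0,0,0],[0.6,0,0,0,0],[0.6,0,0,0,0]]]'
python3 - <<'E'
from h import *
J,E=bot.capture("side");P=cloud("side",E);o=bot.get_obs();print(o["grip_width"],o["tool_pos"],o["contact_force"],o["moment"])
h=cv2.cvtColor(J,cv2.COLOR_RGB2HSV);m=np.zeros(E.shape,bool);m[180:215,270:305]=1
m&=((h[...,0]<8)|(h[...,0]>172))&(h[...,1]>130);ys,xs=np.nonzero(m);print("ball",len(xs),xs.mean(),ys.mean())
E
```

```text
time: 16.75
tool_pos: [614.9, -15.1, 23.1]
tcp_rot: [3.141, -0.001, 0.216]
contact_force: [0.1, -0.2, 0.2]
grip_width: 71.4
finger_force: 0.0
time: 17.75
tool_pos: [614.7, -14.9, 22.8]
tcp_rot: [-3.142, 0.0, 0.216]
contact_force: [-0.3, 1.3, 0.1]
grip_width: 60.7
finger_force: 30.0
time: 18.75
tool_pos: [614.7, -15.0, 22.8]
tcp_rot: [3.142, 0.0, 0.216]
contact_force: [-0.5, 0.6, -0.1]
grip_width: 60.7
finger_force: 30.0
60.7565222898463 [614.69018343 -15.02326522  22.78072999] [-0.18513532  0.4402287  -0.10936125] [ 2.02199337e-01  3.67967911e-02 -9.03363117e-05]
ball 2 287.5 202.0
```

Firm grip at 60.7 mm with almost no side force. Now turn counter-clockwise, which is negative about the tool's z.

```bash
python3 -m crank '[[[0.5,0,0,0,-0.5],[0.5,0,0,0,-1.5],[0.5,0,0,0,-3],[0.5,0,0,0,-5],[0.5,0,0,0,-7],[0.5,0,0,0,-9],[0.5,0,0,0,-11],[0.5,0,0,0,-13],[0.5,0,0,0,-14.5],[0.5,0,0,0,-15]]]'
python3 - <<'E'
from h import *
I,D=bot.capture("top");J,E=bot.capture("side");o=bot.get_obs();print(o["tool_pos"],o["contact_force"],o["moment"])
P=cloud("side",E);h=cv2.cvtColor(J,cv2.COLOR_RGB2HSV);m=np.zeros(E.shape,bool);m[180:215,270:305]=1
m&=((h[...,0]<8)|(h[...,0]>172))&(h[...,1]>130);ys,xs=np.nonzero(m);print("ball",len(xs),xs.min(),xs.max(),ys.mean())
E
```

```text
time: 19.8
tool_pos: [614.8, -15.1, 22.8]
tcp_rot: [3.141, -0.0, 0.479]
contact_force: [-0.0, 0.9, -1.0]
grip_width: 60.6
finger_force: 30.0
[614.77399691 -15.15450702  22.8012448 ] [-0.2214964  -0.64669996  0.20231328] [-0.03430731 -0.1312195  -0.0338912 ]Traceback (most recent call last):
  File "<stdin>", line 4, in <module>
    return umr_minimum(a, axis, None, out, keepdims, initial, where)
ValueError: zero-size array to reduction operation minimum which has no identity
```

```bash
python3 -m crank '[[[0.5,0,0,0,-1],[0.5,0,0,0,-3],[0.5,0,0,0,-6],[0.5,0,0,0,-9.5],[0.5,0,0,0,-13],[0.5,0,0,0,-16.5],[0.5,0,0,0,-20],[0.5,0,0,0,-23.5],[0.5,0,0,0,-26],[0.5,0,0,0,-27]]]'; python3 -m crank '[[[0.5,0,0,0,-1],[0.5,0,0,0,-3],[0.5,0,0,0,-6],[0.5,0,0,0,-9.5],[0.5,0,0,0,-13],[0.5,0,0,0,-16.5],[0.5,0,0,0,-20],[0.5,0,0,0,-23.5],[0.5,0,0,0,-26],[0.5,0,0,0,-27]]]'
python3 - <<'E'
from h import *
J,E=bot.capture("side");o=bot.get_obs();print(o["tool_pos"],o["contact_force"],o["moment"],step([614.6,-15.1,23],12.4+92))
P=cloud("side",E);h=cv2.cvtColor(J,cv2.COLOR_RGB2HSV);m=np.zeros(E.shape,bool);m[180:215,270:305]=1
m&=((h[...,0]<8)|(h[...,0]>172))&(h[...,1]>130);ys,xs=np.nonzero(m);print("ball",len(xs),xs,ys)
E
```

```text
time: 20.9
tool_pos: [614.6, -15.1, 22.8]
tcp_rot: [3.142, 0.0, 0.951]
contact_force: [-0.1, 0.1, -0.8]
grip_width: 60.8
finger_force: 30.0
time: 21.9
tool_pos: [614.7, -15.0, 22.8]
tcp_rot: [3.142, 0.0, 1.422]
contact_force: [0.6, 0.1, -0.0]
grip_width: 60.4
finger_force: 30.0
[614.69406573 -15.01337417  22.79365854] [ 0.26428109 -0.05524753 -0.71771754] [ 0.00901507 -0.14178942  0.00876312] (array([-0.01, -0.01, -0.02]), np.float64(-22.95))
ball 44 [285 284 285 286 283 284 285 286 287 288 283 284 285 286 287 288 289 290
 283 284 285 286 287 288 289 290 284 285 286 287 288 289 290 284 285 286
 287 288 289 290 285 286 287 288] [196 197 197 197 198 198 198 198 198 198 199 199 199 199 199 199 199 199
 200 200 200 200 200 200 200 200 201 201 201 201 201 201 201 202 202 202
 202 202 202 202 203 203 203 203]
```

The ball is visible and centred. Finish the turn.

```bash
python3 -m crank '[[[0.5,0,0,0,-1],[0.5,0,0,0,-3],[0.5,0,0,0,-6],[0.5,0,0,0,-9.5],[0.5,0,0,0,-13],[0.5,0,0,0,-16.5],[0.5,0,0,0,-19.5],[0.5,0,0,0,-21.5],[0.5,0,0,0,-22.6],[0.5,0,0,0,-23]]]'; python3 -m crank '[[[0.5,0,0,0,0],[0.5,0,0,0,0],[0.5,0,0,-0.05,0],[0.5,0,0,-0.1,0],[0.5,0,0,-0.15,0],[0.5,0,0,-0.2,0],[0.5,0,0,-0.25,0],[0.5,0,0,-0.3,0],[0.5,0,0,-0.3,0],[0.5,0,0,-0.3,0]]]'
```

```text
time: 22.95
tool_pos: [615.2, -15.0, 22.8]
tcp_rot: [3.141, 0.0, 1.822]
contact_force: [2.2, 0.1, -2.8]
grip_width: 60.5
finger_force: 30.0
time: 23.95
tool_pos: [615.1, -15.1, 25.9]
tcp_rot: [3.141, 0.0, 1.822]
contact_force: [4.9, -0.2, -3.7]
grip_width: 60.6
finger_force: 30.0
```

Free to rise: the vertical load is only about the dish's weight. There's a small side push, so I'll ease 0.5 mm with it and lift slowly.

```bash
python3 -m crank '[[[0.5,0,0.02,-0.1,0],[0.5,0,0.05,-0.2,0],[0.5,0,0.05,-0.3,0],[0.5,0,0.05,-0.4,0],[0.5,0,0.05,-0.5,0],[0.5,0,0.05,-0.6,0],[0.5,0,0.05,-0.7,0],[0.5,0,0.05,-0.8,0],[0.5,0,0.05,-0.9,0],[0.5,0,0.05,-0.95,0]]]'
python3 - <<'E'
from h import *
J,E=bot.capture("side");o=bot.get_obs();print(o["tool_pos"],o["contact_force"],o["moment"])
h=cv2.cvtColor(J,cv2.COLOR_RGB2HSV);m=np.zeros(E.shape,bool);m[180:215,270:305]=1
m&=((h[...,0]<8)|(h[...,0]>172))&(h[...,1]>130);ys,xs=np.nonzero(m);print("ball",len(xs),xs.mean(),ys.mean(),proj("side",[[614.5,-13.5,73],[614.5,-13.5,85.6]]))
E
```

```text
time: 24.95
tool_pos: [615.2, -14.9, 35.4]
tcp_rot: [-3.142, 0.0, 1.822]
contact_force: [-0.6, 0.6, -2.7]
grip_width: 60.6
finger_force: 30.0
[615.22776756 -14.89991307  35.46172404] [-0.38427512 -0.05094304 -1.18331616] [-0.08255253 -0.11559086 -0.02528123]
ball 54 286.6111111111111 195.38888888888889 [[286.24895067 198.36492676]
 [286.11825787 194.26226671]]
```

```bash
python3 -m crank '[[[0.5,0,0,-0.1,0],[0.5,0,0,-0.25,0],[0.5,0,0,-0.45,0],[0.5,0,0,-0.7,0],[0.5,0,0,-1,0],[0.5,0,0,-1.35,0],[0.5,0,0,-1.7,0],[0.5,0,0,-2,0],[0.5,0,0,-2.2,0],[0.5,0,0,-2.3,0]]]'; python3 -m crank '[[[0.5,0,0,-0.1,0],[0.5,0,0,-0.3,0],[0.5,0,0,-0.6,0],[0.5,0,0,-1,0],[0.5,0,0,-1.4,0],[0.5,0,0,-1.8,0],[0.5,0,0,-2.2,0],[0.5,0,0,-2.5,0],[0.5,0,0,-2.7,0],[0.5,0,0,-2.8,0]]]'; python3 -m crank '[[[0.5,0,0,-0.1,0],[0.5,0,0,-0.3,0],[0.5,0,0,-0.6,0],[0.5,0,0,-1,0],[0.5,0,0,-1.4,0],[0.5,0,0,-1.8,0],[0.5,0,0,-2.2,0],[0.5,0,0,-2.45,0],[0.5,0,0,-2.55,0],[0.5,0,0,-2.6,0]]]'; python3 -m crank '[[[0.5,0,0,0,0],[0.5,0,0,0,0],[0.5,0,0,0,0],[0.5,0,0,0,0],[0.5,0,0,0,0],[0.5,0,0,0,0],[0.5,0,0,0,0],[0.5,0,0,0,0],[0.5,0,0,0,0],[0.5,0,0,0,0]]]'
python3 - <<'E'
from h import *
J,E=bot.capture("side");o=bot.get_obs();print(o["tool_pos"],o["contact_force"],o["moment"])
h=cv2.cvtColor(J,cv2.COLOR_RGB2HSV);m=np.zeros(E.shape,bool);m[155:215,270:305]=1
m&=((h[...,0]<8)|(h[...,0]>172))&(h[...,1]>130);ys,xs=np.nonzero(m);print("ball",len(xs),xs.mean(),ys.mean(),proj("side",[614.5,-13.5,163]))
cv2.imwrite("pics/e1.png",cv2.resize(J[130:250,210:370,::-1],(800,600),interpolation=cv2.INTER_CUBIC))
E
```

```text
time: 26.0
tool_pos: [615.3, -14.9, 58.6]
tcp_rot: [3.141, 0.0, 1.822]
contact_force: [0.3, -0.3, -2.3]
grip_width: 61.0
finger_force: 30.0
time: 27.0
tool_pos: [615.2, -14.9, 86.6]
tcp_rot: [3.141, 0.0, 1.822]
contact_force: [0.8, 0.2, -2.8]
grip_width: 60.8
finger_force: 30.0
time: 28.0
tool_pos: [615.2, -14.9, 112.4]
tcp_rot: [3.142, 0.0, 1.822]
contact_force: [0.2, 0.4, -2.3]
grip_width: 60.9
finger_force: 30.0
time: 29.0
tool_pos: [615.2, -14.9, 112.3]
tcp_rot: [-3.142, 0.0, 1.822]
contact_force: [-0.4, 0.3, -1.7]
grip_width: 60.8
finger_force: 30.0
[615.1767448  -14.88592785 112.29404299] [ 0.21235338 -0.55786031 -1.4717284 ] [ 0.01791099 -0.1434112  -0.00694454]
ball 63 285.7936507936508 168.984126984127 [[285.27244492 167.71081857]]
```

View pics/e1.png

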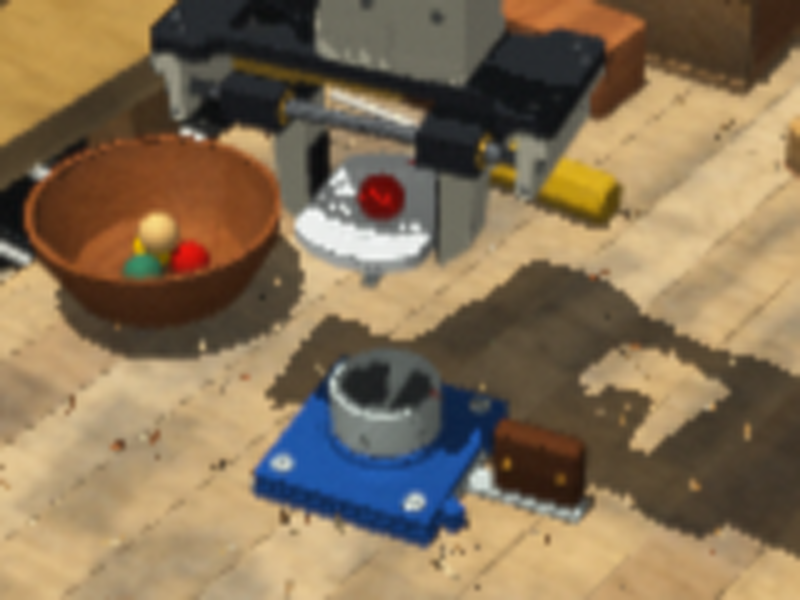

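The dish is level in the gripper, 89 mm above its seat, with the ball centred at crop (380,197). The spanner is still home in the slot and the head is empty. Handing in.

```bash
python3 -c "
from plant import bot
print(bot.close_job())"
```

```text
the job is handed in; nothing more can be done
None
```

The job is handed in (no verdict shown): the spanner is home in the slot, and the dish was freed by the counter-clockwise turn and is held level about 89 mm above its seat, with the ball resting in the middle.

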